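# Slide the base disc into the pressing jig

## Robot

A 6-joint arm with a two-finger parallel gripper is mounted at the origin on the work surface. World frame = base frame: x ahead of the robot, y to its left, z up, the work surface at z = 0. Lengths are in m, angles in rad, forces in N, time in s.
With the tool pointing down it reaches from about 0.375 to 0.975 m from the base axis. Payload 3.8 kg.
Tool frame: the origin (TCP) lies midway between the tips of the shut fingers; the grasp point (between the pads) lies 19 mm behind it; z points along the fingers, y is the line along which they close (so a half turn about z gives the same grasp; the last joint's range is limited). The gripper opens to 88 mm and grips with 3 to 60 N. Pads are 18 mm wide; open, the fingers measure 123 mm over their backs; the gripper's body (75 mm by 187 mm) begins 45 mm behind the grasp point.
Start: joints at [1.228, 0.264, 1.604, -0, 1.274, -0.037], TCP at [0.203, 0.644, 0.239] pointing down, gripper open.
Joint ranges: [-2.63, 2.63], [-0.94, 2.18], [0.31, 2.57], [-1.31, 4.45], [0, 2.66], [-2.55, 2.55]. Speed limits (rad/s): [2.57, 2.57, 3.14, 3.14, 3.14, 3.14].

## Interface

Orientations are given as a rotation vector (axis times angle).
In Python, from cell import manip, inverse_kinematics, cams, order gives the robot as it stands. Calls block until the motion is done:
- manip.move_pose(position, orientation): joint-space move of the TCP to a pose.
- manip.move_linear(position, rate=0.15, rot=None): straight line of the TCP; rot=None keeps the orientation; rate is the mean speed in m/s.
- manip.set_joints(angles): joint-space move.
- manip.set_gripper(opening, force=None): finger opening in m; force is the grip in N (None keeps the last); returns when the fingers have stopped.
- manip.dwell(seconds).
- inverse_kinematics(position, orientation): joint angles nearest the present ones, or None.
- manip.state(): the state.
- cams.capture(name): name is "side" or "top" or "wrist"; returns a dict with "image" (420x560x3 uint8, blue, green, red), "z_map" (420x560 float32, m along the optical axis (not along the pixel's ray), 0 where there is no reading), "intrinsics" (3x3 intrinsics, pixels), "position" and "orientation" of the camera in the world; the wrist camera has in their place "T_tool_cam" (4x4, takes a point from camera to tool coordinates, whose origin is the TCP and whose axes are the flange's). Camera axes: x right, y down, z forward; pixel columns grow to the right and rows downward; lengths in m; the calibration is good to about 2 mm. A picture is of the moment at which its call begins: read the wrist's pose just before it.
A pose or a line that the arm cannot do raises manip.IKError and nothing moves.
- order.close_job(): hands the job in; it is judged then, once.
The state is a dict: "clock": time; "joint_pos": joint angles; "joint_velocities": joint speeds; "tau": joint torques, N m; "tool_pos": TCP position; "tcp_rot": TCP orientation; "contact_force": force on the tool from outside, world axes, zero at the start; "moment": the same for the moment, N m; "gripper_width": finger opening in m; "grasp_force": force on a finger pad.
Only numpy, scipy, OpenCV 4.12 (cv2) and the standard library are available. Lean on these libraries where they do the work, as an engineer would, in place of code of your own. Each camera call takes 0.05 s, during which the arm holds its last target. There are 200 camera calls.

## Task

Slide the steel base disc along the jig's apron and over its raised lip so that it drops flat into the pocket, then push it on until it is firmly up against the end stop, and leave it there touching the stop. Push gently, do not lift the disc, do not shove the end stop off its setting, and leave the jar, the dropper bottle and the cup where they are.

Things in the scene. Friction and masses are not known exactly. Their poses are not given: they have to be found in the camera images.
- disc: Bare steel disc, 90 mm across, 10 mm thick (too wide to grasp across), 0.26 to 0.46 kg (slides at 1 to 4 N), lower edge bevelled 2.5 mm, a paler round patch on its flat top. Starts flat on the jig's apron, its centre 60 to 100 mm before the foot of the ramp, up to 20 mm off the centre line. Origin: centre of its underside; z up.
- jig: Low grey plate, 375 x 150 x 12 mm, bolted to the table, pale aluminium rails. Push the disc along its +x on the centre line y = 0. Origin: underside, on the centre line, where the lip's ramp begins; z up. Apron: x -200 to 0 mm; apron and pocket floor are both 12 mm above the origin. Rails 9 mm high flank lip and pocket at y = +-48.5 mm, flaring on the apron to +-70 mm at x = -50 mm.
- lip (a point): Raised lip across the jig: centre of its far top edge, 17 mm past the jig's origin. A 20-degree ramp 11 mm long rises 4 mm, then 6 mm of flat top, ending in an upright drop into the pocket. To cross, the disc's rear must rise: pushed at one fixed height it can jam against the fingers by friction. Once its centre is past this edge, easing off lets it tip forward by itself.
- pocket (a point): Point on the pocket floor, 70 mm past the jig's origin. The pocket is 97 mm wide, begins at the lip's drop (x = 17 mm) and ends at the stop, a dark steel block 80 mm wide, 18 mm high, 14 mm thick, black knob on top. The stop is set anew each time and not measured: near face at x = 125 to 145 mm, to be found by feel. Only friction holds it: it slips at 14 N.
- jar: Clear jar, 72 mm across, 85 mm high, with steel spatulas standing in it to about 160 mm; bystander, loose. Origin: centre of its underside.
- dropper: Amber glass bottle with black cap, 30 mm across, 75 mm high; bystander, loose. Origin: centre of its underside.
- cup: Small blue plastic cup, 70 mm across, 45 mm high; bystander, loose. Origin: centre of its underside.
Not all that is in view belongs to the job. There is more than one size of the disc; the one meant has the size given above.

How it is judged:
On the way, in this order (a step that is already met when the one before it is completed fails the run):
1. the disc has crossed the lip and dropped flat into the pocket (x of disc in the frame of jig above 0.06 m and z of disc in the frame of jig below 0.0135 m and angle between disc's own z axis and vertical below 0.03 rad), for 0.1 s.
2. the disc is pressed against the end stop with at least 2 N (contact force between disc and stop_c0 above 2 N), for 0.1 s.
At the end, for the whole second after the job is handed in: The disc lies flat on the pocket floor (within 1.5 mm and 1.7 degrees), within about 1.5 mm of touching the end stop, at rest (x of disc in the frame of jig above 0.076 m and z of disc in the frame of jig below 0.0135 m and angle between disc's own z axis and vertical below 0.03 rad and horizontal distance between disc and stop_c0 below 0.0537 m and linear speed of disc below 0.01 m/s).
It fails at once if the end stop is shoved more than 2 mm off its setting (distance of stop_c0 from where it was at the start of the episode above 0.002 m).
It fails at once if the fingers press on the disc with more than 25 N (contact force between the fingers and disc above 25 N).
It fails at once if the disc is lifted more than 20 mm off the jig (z of disc in the frame of jig above 0.032 m).
It fails at once if the jar, the dropper bottle or the cup is moved more than 15 mm (distance of any of jar, dropper, cup from where it was at the start of the episode above 0.015 m).
It also fails if it takes over 61 s, if anything falls off the work surface, if the arm or the gripper's body presses on something with over 40 N, if the wrist force passes 120 N, or if a joint passes its speed limit or range.

## Working session

There is one attempt and no reset: what is moved stays moved. The work goes in short steps, each a Python script; the robot and the scene stay as the last script left them, time stands still between calls to the robot, and variables do not carry over. Pictures are saved under pics/ and viewed, at most 10 in all, crops included, and the job is handed in when it is done.

```bash
ls; mkdir -p pics; python3 - <<'E'
from cell import manip,cams
import cv2,numpy as np,pickle
for n in("top","side"):
    c=cams.capture(n); cv2.imwrite(f"pics/{n}0.png",c["image"]); pickle.dump(c,open(f"pics/{n}0.pkl","wb")); print(n,c["position"],c["orientation"],c["intrinsics"])
s=manip.state();print(s["clock"],s["tool_pos"],s["tcp_rot"],s["contact_force"])
E
```

```text
pics
top [0.49343641 0.04681228 0.90208885] [-2.20206212  2.16391707 -0.09413161] [[392.62350861   0.         283.34755185]
 [  0.         392.62350861 207.02247396]
 [  0.           0.           1.        ]]
side [ 0.5095865  -0.46988178  0.65540896] [-2.41467117  0.09043928 -0.04263806] [[410.96406816   0.         281.19282149]
 [  0.         410.96406816 207.16992093]
 [  0.           0.           1.        ]]
0.1 [0.20301454 0.64308819 0.2375362 ] [-4.78387101e-01 -3.10460652e+00  3.07714396e-03] [ 0.0664486  -0.06991396  0.02660729]
```

View pics/top0.png

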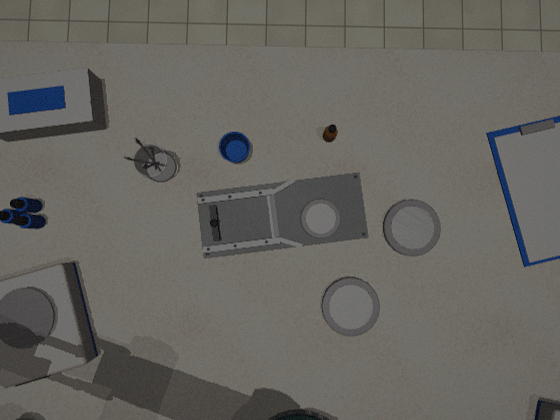

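View pics/side0.png

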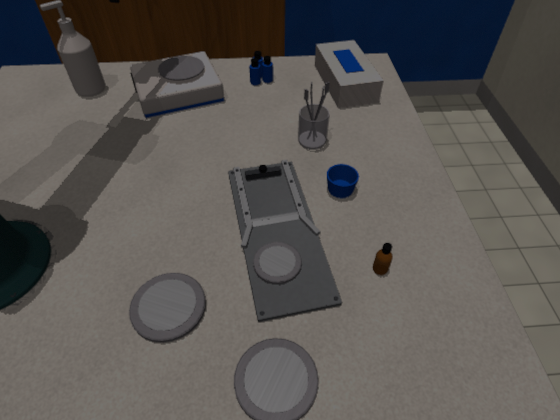

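Top view: the jig spans roughly (198,190)–(367,240), with the disc on its apron at (320,218). The stop is at (214,222), the cup at (235,148), the dropper at (331,133) and the jar at (160,163). The two larger discs off the jig are decoys.

```bash
python3 - <<'E'
import cv2
i=cv2.imread("pics/top0.png")[165:265,190:375]
i=cv2.convertScaleAbs(i,alpha=1.8)
cv2.imwrite("pics/crop.png",cv2.resize(i,None,fx=4.32,fy=4.32,interpolation=cv2.INTER_CUBIC))
E
```

```text
(no output)
```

View pics/crop.png

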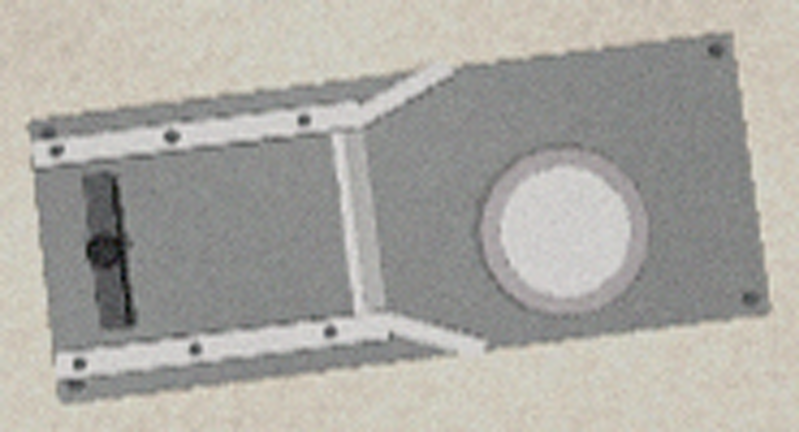

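Crop: the plate's corners are at TL(28,120), TR(733,32), BR(770,313), BL(63,403). The disc is centred at (565,230), about 84 px in radius. The stop's near face is around x≈122–133, and the lip spans x≈333–385.

```bash
cat >geo.py <<'E'
import numpy as np,pickle,cv2
from scipy.spatial.transform import Rotation as R
c=pickle.load(open("pics/top0.pkl","rb"))
Rm=R.from_rotvec(c["orientation"]).as_matrix();K=c["intrinsics"]
def world(u,v,z):
    d=Rm@np.linalg.inv(K)@[u,v,1]; return c["position"]+d*(z-c["position"][2])/d[2]
def crop(x,y,z): return world(190+(x+.5)/4.32-.5,165+(y+.5)/4.32-.5,z)
E
python3 - <<'E'
from geo import *
P=np.array([crop(x,y,.012)[:2] for x,y in((28,120),(733,32),(770,313),(63,403))])
J=np.array([(.175,-.075),(-.2,-.075),(-.2,.075),(.175,.075)])
# rigid fit
a=J-J.mean(0);b=P-P.mean(0)
th=np.arctan2((a[:,0]*b[:,1]-a[:,1]*b[:,0]).sum(),(a*b).sum())
Q=np.array([[np.cos(th),-np.sin(th)],[np.sin(th),np.cos(th)]])
t=P.mean(0)-Q@J.mean(0)
print("corners",P,"resid mm",1e3*(J@Q.T+t-P)); print("jig",t,th)
f=lambda p:1e3*(Q.T@(p-t))
D=crop(565,230,.022)[:2]; print("disc",D,f(D), "radius", np.linalg.norm(crop(649,230,.022)-crop(481,230,.022))/2)
for n,q in dict(stopface=(128,250,.03),stoplow=(133,260,.012),lip=(350,222,.016),foot=(373,220,.012)).items(): print(n,f(crop(*q)[:2]))
for n,q in dict(cup=(235,148,.045),drop=(331,133,.06),jar=(160,165,.04)).items(): w=world(*q)[:2];print(n,w,f(w))
z=c["z_map"]
for u,v in((320,218),(340,190)):
    print("depth-z",(c["position"]+Rm@np.linalg.inv(K)@[u,v,1]*z[v,u]))
E
```

```text
corners [[ 0.59514985  0.2416275 ]
 [ 0.64886379 -0.13046438]
 [ 0.50041366 -0.15012047]
 [ 0.44735748  0.21825141]] resid mm [[ 0.24077873 -0.51268249]
 [ 0.09940681  0.42561914]
 [ 0.08809796 -1.34731605]
 [-0.42828349  1.4343794 ]]
jig [0.54616044 0.0571953 ] 1.7141469673043326
disc [ 0.54151477 -0.04123322] [-96.75524399  18.65954091] radius 0.043685012415255804
stopface [128.30988509   0.98894582]
stoplow [129.00927537   5.43793609]
lip [13.68212627  0.15150791]
foot [1.6377031  0.38126243]
cup [0.69183427 0.15183104] [  72.85405955 -157.6993143 ]
drop [ 0.72558733 -0.05882688] [-140.46508574 -161.01153737]
jar [0.65161052 0.31756014] [ 242.62962981 -141.5642338 ]
depth-z [ 0.54113464 -0.04025549  0.0227686 ]
depth-z [ 0.60634592 -0.0861714   0.01360671]
```

```bash
cat >h.py <<'E'
import numpy as np
from scipy.spatial.transform import Rotation as R
from cell import manip,cams,order,inverse_kinematics
t=np.array([.54616,.05720]);th=1.71415
X=np.array([np.cos(th),np.sin(th),0]);Y=np.array([-np.sin(th),np.cos(th),0])
OFF=-.0471   # TCP relative to disc centre, 48 mm opening
def W(x,y,z): return np.r_[t,0]+X*x+Y*y+np.array([0,0,z])
def rot(s): return R.from_matrix(np.column_stack([np.cross(s*Y,[0,0,-1]),s*Y,[0,0,-1]])).as_rotvec()
def jig():
    p=np.array(manip.state()["tool_pos"]); d=p-np.r_[t,0]; return np.array([d@X,d@Y,p[2]])
def F():
    f=np.array(manip.state()["contact_force"]); return np.array([-f@X,f@Y,f[2]])
E
python3 - <<'E'
from h import *
best=[]
for s in(1,-1):
    q=inverse_kinematics(W(-.165,.0187,.12),rot(s)); print(s,q)
    if q is not None: best.append((abs(q[5]),s))
s=min(best)[1]; print(s)
manip.set_gripper(.048,40)
manip.move_pose(W(-.165,.0187,.20),rot(s))
manip.move_linear(W(-.165,.0187,.03),rate=.15)
manip.move_linear(W(-.165,.0187,.015),rate=.05)
st=manip.state();print(st["clock"],jig(),F(),st["gripper_width"],st["tcp_rot"])
import cv2
c=cams.capture("side");cv2.imwrite("pics/s1.png",cv2.resize(cv2.convertScaleAbs(c["image"][150:340,180:400],alpha=1.8),None,fx=3,fy=3))
E
```

```text
1 None
-1 [-2.39169359e-01  1.55804457e-01  1.96537599e+00 -4.44089210e-16
  1.02041221e+00 -3.82523032e-01]
-1
5.4833 [-0.16481789  0.01918117  0.01445643] [-0.58682148  0.36089705  0.49703808] 0.04820948561052406 [-2.05598160e+00 -2.37408967e+00  8.20081607e-04]
```

View pics/s1.png

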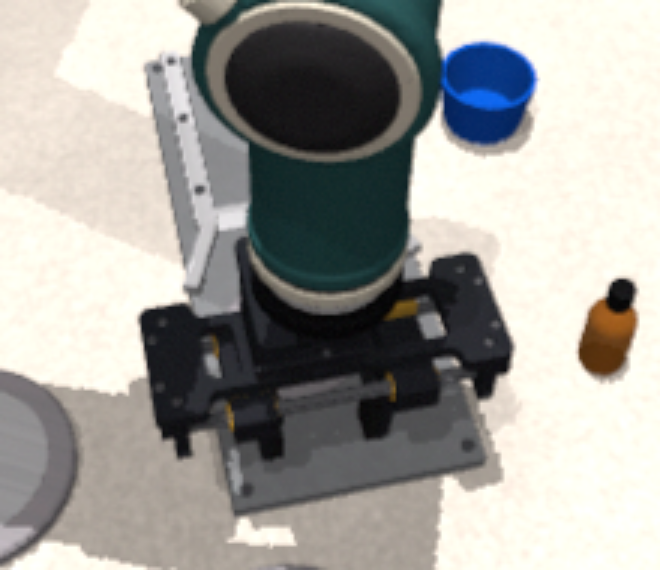

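The fingers straddle the apron behind the disc and clear of the dropper and cup. Next I push the disc diagonally onto the centre line.

```bash
python3 - <<'E'
from h import *
f0=F(); y0=.0187
for c in list(np.arange(-.110,-.097,.003))+list(np.arange(-.097,-.046,.004)):
    y=np.interp(c,[-.097,-.05],[y0,0])
    manip.move_linear(W(c+OFF,y,.0155),rate=.04)
    f=F()-f0; print(round(c*1e3),jig().round(4),f.round(1))
    if np.linalg.norm(f[:2])>12: print("HIGH");break
print(manip.state()["clock"])
c=cams.capture("wrist");import cv2;cv2.imwrite("pics/w1.png",cv2.convertScaleAbs(c["image"],alpha=1.6))
E
```

```text
-110 [-0.1568  0.0186  0.0157] [ 1.  -0.6  0.8]
-107 [-0.1539  0.0187  0.0155] [ 0.5 -0.9  0.5]
-104 [-0.151   0.0187  0.0155] [ 1.4 -1.5  1.6]
-101 [-0.1479  0.0187  0.0155] [0.5 0.1 0.8]
-98 [-0.1449  0.0187  0.0155] [ 0.7 -0.6  0.3]
-97 [-0.1442  0.0186  0.0156] [ 1.4 -0.8 -0.7]
-93 [-0.1401  0.0172  0.0155] [ 2.5 -0.5  0.9]
-89 [-0.1358  0.0155  0.0155] [3.  0.  1.8]
-85 [-0.1318  0.0139  0.0155] [ 1.5 -0.5  0.6]
-81 [-0.1277  0.0123  0.0155] [1.3 0.6 0.8]
-77 [-0.1237  0.0106  0.0155] [1.7 0.3 0.7]
-73 [-0.1197  0.009   0.0155] [1.7 0.7 1.5]
-69 [-0.1158  0.0074  0.0155] [2.5 0.5 1.1]
-65 [-0.1118  0.0058  0.0155] [ 1.6 -0.7  0.8]
-61 [-0.1078  0.0042  0.0155] [2.  0.3 0.4]
-57 [-0.1038  0.0026  0.0155] [1.5 0.  0.5]
-53 [-0.0998  0.001   0.0155] [2.  0.2 1. ]
-49 [-0.0958 -0.0002  0.0155] [ 2.5 -0.2  1.2]
10.2333
```

View pics/w1.png

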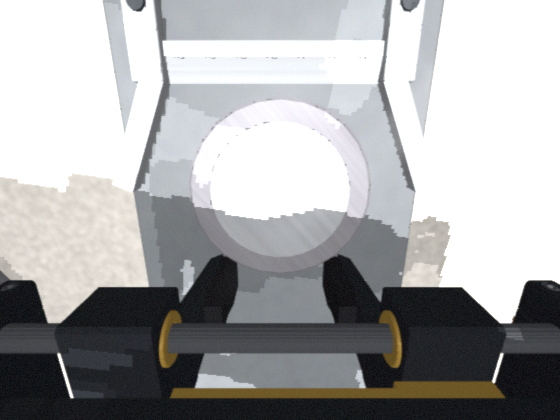

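Wrist view: the disc and fingers are centred at column 280, and the channel at about 274.5 (163–385), so I'm about 2 mm too far toward −y. I'll shift y by +2 mm while climbing the ramp.

```bash
cat >>h.py <<'E'
def push(cs,z,y=.002,y0=None,lim=11,every=1,rate=.03):
    """guarded push; z constant or callable of c; returns c reached"""
    for i,c in enumerate(cs):
        yy=y if y0 is None else np.interp(c,[cs[0],cs[0]+.02],[y0,y])
        manip.move_linear(W(c+OFF,yy,z(c) if callable(z) else z),rate=rate)
        f=F(); 
        if i%every==0: print(round(c*1e3,1),(jig()*1e3).round(1),f.round(1))
        if np.hypot(*f[:2])>lim: print("HIGH",c,f.round(1));return c
    return cs[-1]
E
python3 - <<'E'
from h import *
c=push(np.arange(-.048,.0,.002),.0155,y0=0)
print(manip.state()["clock"])
E
```

```text
-48.0 [-95.1  -0.1  15.5] [ 2.2 -0.2 -0.8]
-46.0 [-93.    0.1  15.6] [ 1.9 -0.7 -0.5]
-44.0 [-91.    0.3  15.5] [ 2.3 -0.4 -0. ]
-42.0 [-88.9   0.6  15.5] [ 2.4 -0.1 -0.2]
-40.0 [-87.    0.8  15.5] [ 2.3  0.1 -0.4]
-38.0 [-85.2   1.   15.5] [ 3.7 -0.9 -0.4]
-36.0 [-83.1   1.2  15.5] [ 3.3  0.5 -0.1]
-34.0 [-81.1   1.4  15.5] [3.4 0.8 0.1]
-32.0 [-79.1   1.5  15.6] [ 3.8 -1.5  0.4]
-30.0 [-77.1   1.7  15.6] [ 4.  -0.5  0.5]
-28.0 [-74.7   2.   15.5] [ 0.9 -1.4 -0.3]
-26.0 [-73.    2.   15.5] [ 2.5 -1.4  1.7]
-24.0 [-71.    2.   15.5] [3.3 0.3 1.4]
-22.0 [-69.    2.   15.5] [3.6 0.1 0.8]
-20.0 [-66.9   2.   15.5] [ 2.7 -0.2  1.5]
-18.0 [-64.9   2.   15.5] [ 2.7 -0.4  1.1]
-16.0 [-62.9   2.   15.5] [ 2.4 -0.6  0.7]
-14.0 [-61.    2.   15.5] [ 3.3 -0.   1.7]
-12.0 [-59.    2.   15.5] [ 3.4 -0.9  1.7]
-10.0 [-57.    2.   15.5] [2.7 0.4 0.9]
-8.0 [-55.    2.   15.5] [3.1 0.4 1.2]
-6.0 [-53.    2.   15.5] [ 3.8 -0.5  2.7]
-4.0 [-51.    2.   15.5] [ 4.4 -0.2  1.4]
-2.0 [-49.    2.   15.5] [4.7 0.4 1.6]
16.2833
```

```bash
python3 - <<'E'
from h import *
c=push(np.arange(.0,.0235,.0015),lambda c:np.interp(c,[.004,.02],[.0155,.0195]))
print(manip.state()["clock"])
if c>.022:
    manip.move_linear(W(c+OFF-.004,.002,.0195),rate=.03); manip.dwell(.3); print(F())
    import cv2;i=cams.capture("wrist")["image"];cv2.imwrite("pics/w2.png",cv2.convertScaleAbs(i,alpha=1.2))
E
```

```text
0.0 [-47.1   2.   15.5] [ 3.5 -1.   3.1]
1.5 [-45.6   2.   15.5] [ 3.2 -0.1  2. ]
3.0 [-44.1   2.   15.5] [3.8 0.4 2.9]
4.5 [-42.5   2.   15.6] [4.1 0.5 2.4]
6.0 [-40.8   2.3  15.7] [ 2.  -0.6  0.7]
7.5 [-39.3   2.4  16.1] [ 3.3 -0.  -0.6]
9.0 [-37.9   2.3  16.6] [3.3 1.3 0.4]
10.5 [-36.5   2.2  17.1] [ 2.7  1.  -0.7]
12.0 [-35.    2.1  17.5] [3.2 0.9 0.2]
13.5 [-33.5   1.9  18. ] [3.2 0.4 0.3]
15.0 [-32.    1.9  18.4] [2.7 0.8 1.3]
16.5 [-30.5   1.9  18.7] [ 3.5 -0.2  1.2]
18.0 [-29.    1.9  19.1] [ 3.4 -0.3  1.4]
19.5 [-27.5   1.9  19.4] [ 3.4 -0.3  0.7]
21.0 [-26.    1.9  19.5] [ 3.4 -0.2  1.8]
22.5 [-24.5   1.9  19.6] [ 3.4 -0.8  1.5]
20.2833
[-0.58019607 -0.20931266  0.90061714]
```

View pics/w2.png

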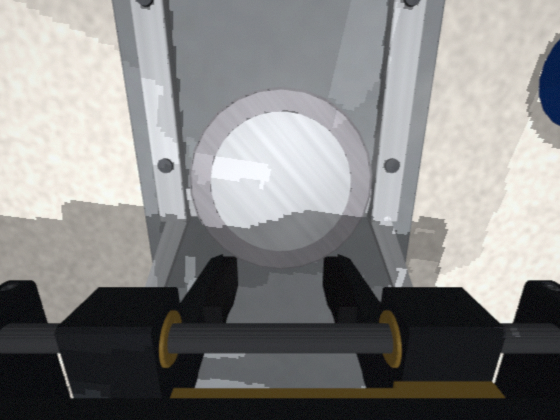

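The disc sits between the rails (columns 192–370, rails about 186 and 374), its nose over the pocket. I'll measure its tilt and centre from wrist depth, then push on.

```bash
cat >>h.py <<'E'
def disc():
    """plane fit to the disc top from wrist depth, jig frame: points at height near disc"""
    s=manip.state(); k=cams.capture("wrist"); z=k["z_map"]
    v,u=np.mgrid[105:260:2,205:355:2]; d=z[v,u].ravel()
    P=np.column_stack([u.ravel(),v.ravel(),np.ones(d.size)])@np.linalg.inv(k["intrinsics"]).T*d[:,None]
    r2=((u-281)**2+(v-180)**2).ravel(); P=P[(d>0)&(r2<68**2)]
    T=k["T_tool_cam"]; P=P@T[:3,:3].T+T[:3,3]
    P=R.from_rotvec(s["tcp_rot"]).apply(P)+s["tool_pos"]-np.r_[t,0]
    q=np.column_stack([P@X,P@Y,P[:,2]]); A=np.column_stack([q[:,:2]-q[:,:2].mean(0),np.ones(len(q))])
    k=np.linalg.lstsq(A,q[:,2],rcond=None)[0]
    return dict(pitch_deg=np.degrees(k[0]).round(2),roll=np.degrees(k[1]).round(2),z=(k[2]*1e3).round(1),xy=(q[:,:2].mean(0)*1e3).round(1))
E
python3 - <<'E'
from h import *
print(disc())
c=push(np.arange(.0205,.0405,.002),.0195)
print(disc(),manip.state()["clock"])
E
```

```text
{'pitch_deg': np.float64(-5.02), 'roll': np.float64(-0.06), 'z': np.float64(25.9), 'xy': array([24.8,  1.5])}
20.5 [-26.5   2.   19.5] [ 0.7 -0.4  1. ]
22.5 [-24.5   2.   19.5] [-0.3 -0.3  0.4]
24.5 [-22.7   2.   19.5] [ 0.7  0.1 -0.9]
26.5 [-20.5   2.1  19.4] [ 1.7  0.3 -1.7]
28.5 [-18.4   2.1  19.4] [ 1.1  0.6 -1.2]
30.5 [-16.4   2.1  19.4] [ 1.7 -0.2 -1. ]
32.5 [-14.4   2.1  19.5] [ 0.6  0.5 -1.7]
34.5 [-12.4   2.   19.5] [ 0.9 -0.2 -0.9]
36.5 [-10.4   2.   19.5] [ 1.6 -0.3 -0.9]
38.5 [-8.4  2.  19.5] [ 1.2  0.5 -1.2]
{'pitch_deg': np.float64(-3.98), 'roll': np.float64(-0.05), 'z': np.float64(24.7), 'xy': array([44.6,  1.4])} 23.5167
```

```bash
python3 - <<'E'
from h import *
c=push(np.arange(.0405,.066,.002),.0195)
d=disc();print(d,manip.state()["clock"])
manip.move_linear(W(c+OFF-.003,.002,.0195),rate=.05);manip.dwell(.3);print(disc(),F())
E
```

```text
40.5 [-6.5  2.  19.5] [ 1.3 -0.2 -2.3]
42.5 [-4.4  2.  19.5] [ 0.3 -0.4 -1.7]
44.5 [-2.4  2.  19.5] [ 1.5  0.6 -1.2]
46.5 [-0.4  2.  19.5] [ 0.5 -0.  -0.5]
48.5 [ 1.6  2.  19.5] [ 0.3  0.2 -1. ]
50.5 [ 3.6  2.  19.5] [ 1.8 -0.3 -1.5]
52.5 [ 5.6  2.  19.5] [ 1.1 -0.2 -1.6]
54.5 [ 7.6  2.  19.5] [ 0.9 -0.1 -1.5]
56.5 [ 9.6  2.  19.5] [ 1.6 -0.5 -1.9]
58.5 [11.6  2.  19.5] [ 1.5 -0.6 -1.1]
60.5 [13.5  2.  19.5] [ 1.6 -0.2 -1.6]
62.5 [15.7  1.9 19.6] [ 0.2 -1.3 -1.5]
64.5 [17.6  1.8 19.7] [ 0.2  0.8 -0.1]
{'pitch_deg': np.float64(-0.14), 'roll': np.float64(0.01), 'z': np.float64(22.4), 'xy': array([69.9,  1.3])} 26.8167
{'pitch_deg': np.float64(0.01), 'roll': np.float64(-0.06), 'z': np.float64(22.4), 'xy': array([66.8,  1.5])} [-0.75725268 -0.0590095   0.29849884]
```

The disc is flat in the pocket. Next I approach the stop gently.

```bash
python3 - <<'E'
from h import *
manip.move_linear(W(.0615+OFF,.002,.0183),rate=.03)
manip.dwell(.2); f0=F()[0]; print(f0)
for c in list(np.arange(.0625,.0740,.001))+list(np.arange(.074,.110,.0005)):
    manip.move_linear(W(c+OFF,.002,.0183),rate=.02)
    f=F()[0]-f0
    if f>4.5: manip.dwell(.1); f=F()[0]-f0
    print(round(c*1e3,1),f.round(1),end=" | ")
    if f>6: break
manip.dwell(.4); print(F()-[f0,0,0],jig(),disc(),manip.state()["clock"])
E
```

```text
-0.6570458975295445
62.5 -0.2 | 63.5 1.2 | 64.5 1.7 | 65.5 3.1 | 66.5 3.5 | 67.5 4.0 | 68.5 4.0 | 69.5 2.7 | 70.5 2.6 | 71.5 4.0 | 72.5 3.8 | 73.5 2.8 | 74.0 3.3 | 74.5 3.6 | 75.0 3.8 | 75.5 3.3 | 76.0 4.2 | 76.5 3.5 | 77.0 3.3 | 77.5 3.0 | 78.0 3.5 | 78.5 4.0 | 79.0 4.3 | 79.5 3.3 | 80.0 3.6 | 80.5 3.2 | 81.0 1.7 | 81.5 3.1 | 82.0 3.5 | 82.5 3.9 | 83.0 3.6 | 83.5 3.3 | 84.0 4.5 | 84.5 3.4 | 85.0 3.9 | 85.5 3.2 | 86.0 2.4 | 86.5 3.6 | 87.0 3.9 | 87.5 2.9 | 88.0 3.5 | 88.5 2.9 | 89.0 3.6 | 89.5 4.5 | 90.0 6.4 | [6.00982822 0.79035449 0.16601656] [0.04248798 0.00200568 0.01830662] {'pitch_deg': np.float64(-0.19), 'roll': np.float64(-0.0), 'z': np.float64(22.4), 'xy': array([95.2,  1.4])} 39.7667
```

```bash
python3 - <<'E'
from h import *
f0=-.657
for c in np.arange(.0905,.0935,.0005):
    manip.move_linear(W(c+OFF,.002,.0183),rate=.02); manip.dwell(.1)
    f=F()[0]-f0; print(round(c*1e3,1),f.round(1),(jig()*1e3).round(1),end=" | ")
    if f>8.3: break
manip.dwell(.4); print([round(F()[0]-f0,1) for _ in range(1)],manip.state()["clock"])
import cv2
k=cams.capture("wrist"); cv2.imwrite("pics/w3.png",cv2.convertScaleAbs(k["image"],alpha=1.6))
E
```

```text
90.5 8.4 [42.7  2.  18.3] | [np.float64(6.4)] 40.5167
```

View pics/w3.png

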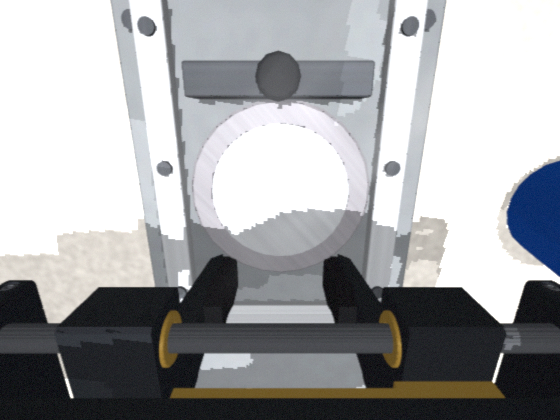

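The disc meets the stop (column 280, row ~100). I'll make one slightly firmer hold so the 2 N is certain, then withdraw, check and hand in.

```bash
python3 - <<'E'
from h import *
f0=-.657
for c in (.091,.0915,.092):
    manip.move_linear(W(c+OFF,.002,.0183),rate=.02)
    g=[]
    for _ in range(4): manip.dwell(.08); g.append(F()[0]-f0)
    print(c,np.round(g,1),(jig()*1e3).round(1))
    if np.mean(g)>7.8: break
manip.move_linear(W(.078+OFF,.002,.0183),rate=.03); manip.dwell(.2)
print(disc(),manip.state()["clock"])
import cv2
k=cams.capture("wrist"); cv2.imwrite("pics/w4.png",cv2.convertScaleAbs(k["image"],alpha=1.3))
E
```

```text
0.091 [ 9.1  9.1  9.2 10. ] [42.8  2.  18.3]
{'pitch_deg': np.float64(0.21), 'roll': np.float64(-0.02), 'z': np.float64(22.4), 'xy': array([83.8,  1.5])} 41.9833
```

View pics/w4.png

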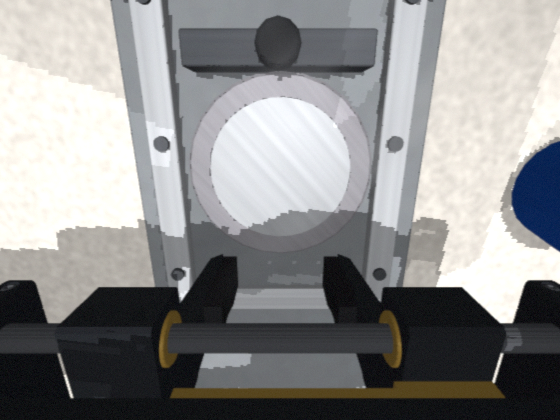

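The disc lies flat against the stop (edge at row ~72), and the fingers are clear behind it at row ~255.

```bash
python3 -c "
from cell import order
print(order.close_job())"
```

```text
the job is handed in; nothing more can be done
None
```

The disc crossed the lip, dropped flat into the pocket and was pressed against the end stop with about 9 N of total push (roughly 5–6 N on the stop), then left touching it; the job was handed in at about 42 s, with no verdict shown.

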